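Seat the red maamoul press in its keyed stand

ROBOT

A 6-joint arm with a two-finger parallel gripper is mounted at the origin on the work surface. World frame = base frame: x ahead of the robot, y to its left, z up, the work surface at z = 0. Lengths are in m, angles in rad, forces in N, time in s.
With the tool pointing down it reaches from about 0.3 to 0.75 m from the base axis. Payload 8.5 kg.
Tool frame: the origin (TCP) lies between the finger pads; the fingertips stand 19 mm ahead of it and the grasp point (between the pads) is the TCP; z points along the fingers, y is the direction in which the jaws open and shut (so a half turn about z gives the same grasp; the last joint's range is limited). The gripper opens to 88 mm and grips with 3 to 60 N. Pads are 18 mm wide; open, the fingers measure 123 mm over their backs; the gripper's body (75 mm by 187 mm) begins 45 mm behind the grasp point.
Start: joints at [-1.548, 0.381, 1.297, -0, 1.464, -0.215], TCP at [0.13, -0.535, 0.258] pointing down, gripper open.
Joint ranges: [-3.11, 3.11], [-0.89, 2.33], [0.22, 2.48], [-1.42, 4.56], [0.17, 2.85], [-2.88, 2.88]. Speed limits (rad/s): [2.39, 2.39, 3.14, 3.14, 3.14, 3.14].

INTERFACE

Orientations are given as a unit quaternion [x, y, z, w].
In Python, from bench import env gives the robot as it stands.
- The arm moves only by the tool carry_out, never from a script. Its argument "moves" is text: rows parted by semicolons, each of 6 numbers parted by spaces: the shift along the tool's x, y, z in m, then the turn, a rotation vector about the tool's x, y, z in rad. In form: x y z rx ry rz; .... A call has exactly 5 rows; each row is the pose to reach, as a shift and turn from the pose commanded when the call began, along the tool's axes at that moment; what a row does not reach only later rows make up. A row lasts 1/12 s, in which the tool goes at most 41.7 mm and 7.16 degrees, less where a joint would pass 70% of its speed; a pose out of reach is approached as far as the arm can. A call with a gripper value outside its range is refused whole. "claw" is the finger opening in m, from 0 to 0.0881, set as the call begins (left out, the last holds). The fingers move at their own pace and stop on an object; "force" is the grip in N (left out, the last holds). Time passes only in rows, so rows that repeat a pose let the fingers close, or fill a call up. It gives the time, the measured TCP pose, the force and the opening at its end, in the units of the state.
- env.state(): the state, without advancing time (a new reading comes with each control period).
- env.snapshot(name): name is "scene" or "top" or "wrist"; returns a dict with "pixels" (420x560x3 uint8, blue, green, red), "depth" (420x560 float32, m along the optical axis (not along the pixel's ray), 0 where there is no reading), "vertical_fov" (degrees; the focal length in pixels is half the picture's height over the tangent of half this angle, whatever the lens; pixels are square), "cx", "cy" (the principal point, pixels), "rvec" (rotation vector, rad) and "tvec" (3), from world to camera coordinates, as OpenCV has them. Camera axes: x right, y down, z forward; pixel columns grow to the right and rows downward; lengths in m; the calibration is good to about 2 mm. A picture is of the moment at which its call begins.
- env.hand_in(): hands the job in, once; it reports no verdict.
The state is a dict: "t": time; "joint_positions": joint angles; "qvel": joint speeds; "joint_torque": joint torques, N m; "ee_pos": TCP position; "ee_rot": TCP orientation; "wrist_force": force on the tool from outside, world axes, zero at the start; "moment": the same for the moment, N m; "finger_gap": finger opening in m.
Only numpy, scipy, OpenCV 4.12 (cv2) and the standard library are available. Lean on these libraries where they do the work, as an engineer would, in place of code of your own. Each camera call takes 0.05 s, during which the arm holds its last target.

TASK

Put the red maamoul press back into the dark wooden stand on the lazy Susan: turn it so that its side tab lines up with the gap in the stand's wall, lower it upright until it is fully home on the stand's floor, and only then let go. Leave the ivory press where it stands and do not swing the lazy Susan round.

Things in the scene. Friction and masses are not known exactly. Their poses are not given: they have to be found in the camera images.
- red_grip (a point): Red plastic press, 100 mm high, 150 g, upright on the sideboard. Point: centre of its top knob (30 mm cube, sides along x and y; grip here), on the axis, 85 mm above the underside. Below: shaft 18 mm across, 20 mm long (plunger locked), then barrel 48 mm across, 50 mm high. The side tab (key), 12 mm wide, 4 to 40 mm above the underside, points to this +x, reaching 50 mm from the axis.
- stand (a point): Dark wooden stand fixed on the lazy Susan (disc 360 mm across, top at z = 28 mm). Point: centre of its underside. White floor 4 mm thick; round dark wall 64 mm inside, 80 mm outside, top 34 mm above the point, with one 31 mm gap towards +x. Seated press: its x along this x, knob centre 89 mm above it. Jars 68 mm high on the disc are 110 mm or more from its axis; plate and tong are low.
- ivory_grip (a point): Centre of the knob of the ivory-coloured press, a twin of the red one in shape and size, standing on the sideboard: not to be moved.
- susan (a joint): Turn of the lazy Susan's disc in rad, 0 at the start, positive counterclockwise from above. It turns against about 0.5 N m of friction. To be left where it is.

How it is judged:
By the outcome, as a careful person would: the job done as asked, in the order asked, and still so for the second after the job is handed in, with the robot touching nothing.
It also fails if it takes over 40 s, if anything falls off the work surface, if the arm or the gripper's body presses on something with over 40 N, if the wrist force passes 120 N, or if a joint passes its speed limit or range.

## Working session

There is one attempt and no reset: what is moved stays moved. The work goes in short steps, Python scripts to look and compute and a tool call to move; the robot and the scene stay as the last step left them, time stands still between calls to the robot, and variables do not carry over. Pictures are saved under pics/ and viewed, and the job is handed in when it is done.

Besides the shell and the picture viewer there is one more tool, called after "Emit:" by a JSON object that holds its "name" and its "arguments". carry_out: Moves the arm, as the interface text tells. Its arguments: {"type":"object","properties":{"moves":{"type":"string"},"claw":{"type":"number"},"force":{"type":"number"}},"required":["moves"]}

```bash
mkdir -p pics; ls; cat > h.py <<'E'
import numpy as np, cv2
from bench import env
def cam(s):
    H,W=s["depth"].shape; f=H/2/np.tan(np.radians(s["vertical_fov"])/2)
    K=np.array([[f,0,s["cx"]],[0,f,s["cy"]],[0,0,1]]); R=cv2.Rodrigues(np.array(s["rvec"],float))[0]
    return K,R,np.array(s["tvec"],float).ravel()
def cast(s,uv,z):
    K,R,t=cam(s); uv=np.atleast_2d(uv).astype(float)
    d=np.c_[uv,np.ones(len(uv))]@np.linalg.inv(K).T@R; o=-R.T@t
    return o+d*((z-o[2])/d[:,2])[:,None]
def cloud(s):
    K,R,t=cam(s); D=s["depth"]; v,u=np.indices(D.shape)
    p=np.stack([(u-K[0,2])*D/K[0,0],(v-K[1,2])*D/K[1,1],D],-1)
    return (p-t)@R
E
python3 - <<'E'
from h import *
for n in("scene","top","wrist"):
    s=env.snapshot(n); cv2.imwrite(f"pics/{n}0.png",s["pixels"]); K,R,t=cam(s); print(n,s["vertical_fov"],K[0,2],K[1,2],-R.T@t)
    np.savez(f"{n}0.npz",**s)
print(env.state())
E
```

```text
pics
scene 44.152283233264036 279.58865959731963 196.05463517871004 [1.26537614 0.08339617 0.83124959]
top 50.177470199575055 277.75494034827943 215.36918706282387 [0.43696247 0.02532137 0.81434513]
wrist 70.1758447139238 283.9110852255769 210.39566000585913 [ 0.19597836 -0.51893246  0.38377578]
{'t': 0.15, 'joint_positions': array([-1.54830644e+00,  3.81068978e-01,  1.29801415e+00, -8.29050926e-06,
        1.46362443e+00, -2.15316553e-01]), 'qvel': array([ 0.00040696, -0.00142462, -0.0034921 , -0.00032225,  0.00123464,
       -0.00133835]), 'joint_torque': array([ 2.81115427e-05, -4.38085735e+01, -2.24615532e+01,  7.11697200e-02,
        3.43535689e-02, -9.05936531e-05]), 'ee_pos': array([ 0.12954691, -0.53433222,  0.25728916]), 'ee_rot': array([ 9.92939130e-01,  1.18623666e-01,  4.95603105e-05, -5.55257926e-04]), 'wrist_force': array([ 0.39361897, -0.07851571, -0.0439255 ]), 'moment': array([-0.01066085,  0.01908577, -0.02038109]), 'finger_gap': 0.08796936523210869}
```

View pics/scene0.png

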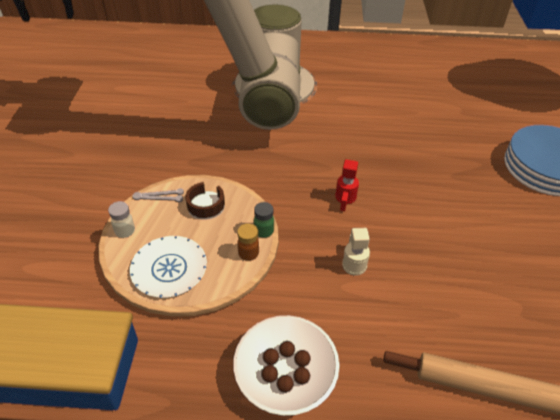

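View pics/top0.png

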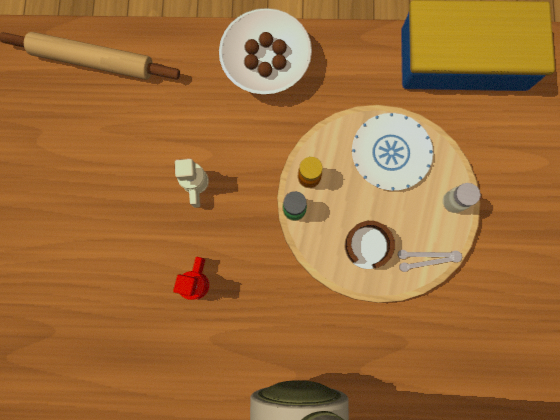

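View pics/wrist0.png

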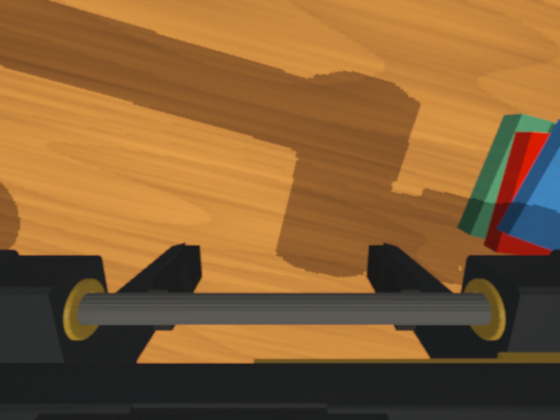

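The top view shows the red press at about (193,285) with its tab up at (200,262). The stand is at (370,247), its gap towards the bottom at about (375,267).

```bash
python3 - <<'E'
from h import *
from scipy.optimize import least_squares
for n in("top","scene"):
    s=dict(np.load(f"{n}0.npz")); P=cloud(s); b=cv2.cvtColor(s["pixels"],cv2.COLOR_BGR2HSV); h,S,V=[b[...,i].astype(int) for i in range(3)]
    red=((h<6)|(h>174))&(S>180)&(V>70)&(P[...,2]>.003)&(s["depth"]>0)
    k,lab,st,c=cv2.connectedComponentsWithStats(red.astype(np.uint8)); i=[j for j in range(1,k) if st[j,4]>60]; print(n,[(st[j],c[j]) for j in i])
    j=max(i,key=lambda j:st[j,4]); Q=P[lab==j]; z=Q[:,2]
    kt=Q[z>.0955]; print("zmax",np.percentile(z,98),"knob top n",len(kt),kt.mean(0) if len(kt) else 0)
    if len(kt)>5: print(cv2.minAreaRect((kt[:,:2]*1000).astype(np.float32)))
    tb=Q[(z>.034)&(z<.045)]; print("tab",len(tb))
    if len(tb)and len(kt):
        r=tb[:,:2]-kt[:,:2].mean(0); far=r[np.hypot(*r.T)>.03]; print(len(far),far.mean(0),np.degrees(np.arctan2(far[:,1].mean(),far[:,0].mean())),np.hypot(*r.T).max())
    # stand
    z=P[...,2]; c0=cast(s,[370,247] if n=="top" else [206,202],.05)[0]
    near=np.hypot(P[...,0]-c0[0],P[...,1]-c0[1])<.06
    ring=near&(z>.057)&(z<.068); W=P[ring]; print("c0",c0,"ring",len(W),np.median(W[:,2]))
    f=least_squares(lambda q:np.hypot(W[:,0]-q[0],W[:,1]-q[1])-.036,c0[:2],loss="soft_l1",f_scale=.002); q=f.x; print("stand",q,np.std(f.fun))
    a=np.sort(np.degrees(np.arctan2(W[:,1]-q[1],W[:,0]-q[0]))); d=np.diff(np.r_[a,a[0]+360]); m=d.argmax(); print("gap",a[m],d[m],"mid",a[m]+d[m]/2)
    fl=near&(z>.028)&(z<.037)&(S<60)&(V>120);print("floor",P[fl].mean(0),fl.sum())
E
```

```text
top [(array([174, 257,  35,  43, 904], dtype=int32), array([192.65818584, 281.81084071]))]
zmax 0.10163478566238227 knob top n 337 [0.43760652 0.19003693 0.09946235]
((437.7154846191406, 190.61866760253906), (28.589672088623047, 29.781414031982422), 77.39879608154297)
tab 136
73 [ 0.03889671 -0.00689993] -10.059120207852995 0.04963802348108226
c0 [ 0.5100969  -0.11207382  0.05      ] ring 585 0.06168226347819901
stand [ 0.51425026 -0.10997137] 0.0024088831900809537
gap 142.31948903413326 49.50848166776257 mid 167.07372986801454
floor [ 0.5119102  -0.1135669   0.03188825] 1126
scene [(array([335, 160,  24,  51, 725], dtype=int32), array([347.23586207, 184.59586207]))]
zmax 0.10100896260370677 knob top n 141 [0.44329747 0.19220027 0.09888836]
((442.95526123046875, 192.1750946044922), (29.15983009338379, 31.33721160888672), 79.74373626708984)
tab 125
40 [ 0.04014171 -0.00760089] -10.722101266654 0.05017090692162757
c0 [ 0.52717244 -0.10490636  0.05      ] ring 322 0.06085957954308317
stand [ 0.51932611 -0.10910948] 0.0026755673168285905
gap 142.79205556698025 50.008170992881105 mid 167.7961410634208
floor [ 0.50057602 -0.11371398  0.03135918] 282
```

```bash
python3 - <<'E'
import cv2
for n,(x,y,w,h) in dict(a=("top",(160,230,80,80)),b=("top",(330,205,80,80)),c=("scene",(310,150,80,80)),d=("scene",(165,160,80,80))).values() and [("a",0)] and []: pass
L=[("top",160,230),("top",330,205),("scene",310,150),("scene",165,160)]
im=[cv2.resize(cv2.imread(f"pics/{n}0.png")[y:y+80,x:x+80],(290,290),interpolation=cv2.INTER_CUBIC) for n,x,y in L]
cv2.imwrite("pics/crop.png",cv2.vconcat([cv2.hconcat(im[:2]),cv2.hconcat(im[2:])]))
E
```

```text
(no output)
```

View pics/crop.png

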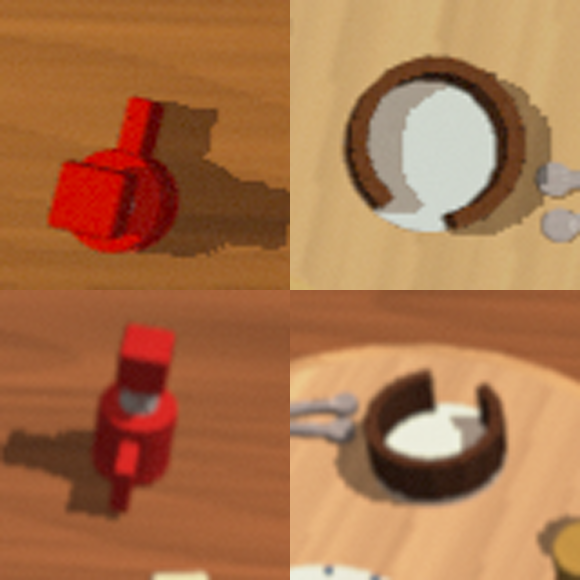

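```bash
cat > plan.py <<'E'
import numpy as np, sys, json
# cmd pose file: x y z yaw(deg); tool straight down: tool x=(c,s), tool y=(s,-c), z=down
def plan(cmd,wps,vmax=.036,wmax=6.6,show=True):
    rows=[]; p=np.array(cmd,float)
    for w in wps:
        w=np.array(w,float); d=w-p; n=int(np.ceil(max(np.linalg.norm(d[:3])/vmax,abs(d[3])/wmax,1)))
        rows+=[p+d*k/n for k in range(1,n+1)]; p=w
    while len(rows)%5: rows.append(rows[-1])
    b=np.array(cmd,float)
    for i in range(0,len(rows),5):
        c,s=np.cos(np.radians(b[3])),np.sin(np.radians(b[3])); out=[]
        for r in rows[i:i+5]:
            d=r-b; o=[round(d[0]*c+d[1]*s,3),round(d[0]*s-d[1]*c,3),round(-d[2],3),0,0,round(-np.radians(d[3]),3)]; out.append(o)
        if show: print("; ".join(" ".join(f"{v:g}" for v in o) for o in out))
        o=out[-1]; b=b+[o[0]*c+o[1]*s,o[0]*s-o[1]*c,-o[2],-np.degrees(o[5])]
    print("end",np.round(b,4)); return b
E
python3 - <<'E'
from plan import *
b=plan([.13,-.535,.258,13.6],[(.36,-.30,.26,75),(.44,.191,.22,169)])
E
```

```text
0.028 -0.017 -0 0 0 -0.107; 0.056 -0.035 -0 0 0 -0.214; 0.084 -0.052 -0.001 0 0 -0.321; 0.112 -0.07 -0.001 0 0 -0.429; 0.139 -0.087 -0.001 0 0 -0.536
0.033 -0.001 -0 0 0 -0.107; 0.066 -0.001 -0 0 0 -0.214; 0.099 -0.002 -0.001 0 0 -0.321; 0.132 -0.003 -0.001 0 0 -0.428; 0.165 -0.004 -0.001 0 0 -0.536
0.033 -0.003 0.003 0 0 -0.109; 0.066 -0.006 0.005 0 0 -0.218; 0.099 -0.01 0.008 0 0 -0.328; 0.132 -0.013 0.011 0 0 -0.437; 0.165 -0.016 0.013 0 0 -0.547
0.03 0.014 0.003 0 0 -0.109; 0.06 0.028 0.006 0 0 -0.218; 0.09 0.043 0.008 0 0 -0.328; 0.12 0.057 0.011 0 0 -0.437; 0.149 0.071 0.014 0 0 -0.546
0.018 0.028 0.002 0 0 -0.11; 0.036 0.056 0.005 0 0 -0.219; 0.055 0.084 0.008 0 0 -0.328; 0.073 0.112 0.01 0 0 -0.438; 0.091 0.139 0.013 0 0 -0.547
end [  0.4397   0.1909   0.22   168.9862]
```

Emit:
{"name": "carry_out", "arguments": {"moves": "0.028 -0.017 0 0 0 -0.107; 0.056 -0.035 0 0 0 -0.214; 0.084 -0.052 -0.001 0 0 -0.321; 0.112 -0.07 -0.001 0 0 -0.429; 0.139 -0.087 -0.001 0 0 -0.536", "claw": 0.088}}

```text
t: 0.57
ee_pos: [0.245, -0.4158, 0.2586]
ee_rot: [0.925, 0.38, 0.0, -0.0]
wrist_force: [0.1, -0.4, 0.5]
finger_gap: 0.0884
```

Emit:
{"name": "carry_out", "arguments": {"moves": "0.033 -0.001 0 0 0 -0.107; 0.066 -0.001 0 0 0 -0.214; 0.099 -0.002 -0.001 0 0 -0.321; 0.132 -0.003 -0.001 0 0 -0.428; 0.165 -0.004 -0.001 0 0 -0.536"}}

```text
t: 0.98
ee_pos: [0.3602, -0.2976, 0.2597]
ee_rot: [0.792, 0.611, -0.0, -0.0]
wrist_force: [-0.0, -0.5, 0.7]
finger_gap: 0.088
```

Emit:
{"name": "carry_out", "arguments": {"moves": "0.033 -0.003 0.003 0 0 -0.109; 0.066 -0.006 0.005 0 0 -0.218; 0.099 -0.01 0.008 0 0 -0.328; 0.132 -0.013 0.011 0 0 -0.437; 0.165 -0.016 0.013 0 0 -0.547"}}

```text
t: 1.4
ee_pos: [0.3863, -0.1338, 0.2465]
ee_rot: [0.597, 0.802, 0.0, -0.0]
wrist_force: [0.5, -0.4, -0.2]
finger_gap: 0.088
```

Emit:
{"name": "carry_out", "arguments": {"moves": "0.03 0.014 0.003 0 0 -0.109; 0.06 0.028 0.006 0 0 -0.218; 0.09 0.043 0.008 0 0 -0.328; 0.12 0.057 0.011 0 0 -0.437; 0.149 0.071 0.014 0 0 -0.546"}}

```text
t: 1.82
ee_pos: [0.4124, 0.0292, 0.2327]
ee_rot: [0.359, 0.934, 0.0, 0.0]
wrist_force: [0.3, -0.0, 0.5]
finger_gap: 0.0885
```

Emit:
{"name": "carry_out", "arguments": {"moves": "0.018 0.028 0.002 0 0 -0.11; 0.036 0.056 0.005 0 0 -0.219; 0.055 0.084 0.008 0 0 -0.328; 0.073 0.112 0.01 0 0 -0.438; 0.091 0.139 0.013 0 0 -0.547"}}

```text
t: 2.23
ee_pos: [0.4388, 0.1934, 0.2196]
ee_rot: [0.093, 0.996, -0.0, -0.0]
wrist_force: [0.2, -0.1, 0.1]
finger_gap: 0.0883
```

```bash
python3 - <<'E'
from h import *
s=env.snapshot("wrist"); np.savez("w1.npz",**s); cv2.imwrite("pics/w1.png",s["pixels"])
P=cloud(s); b=cv2.cvtColor(s["pixels"],cv2.COLOR_BGR2HSV); h,S,V=[b[...,i].astype(int) for i in range(3)]
red=((h<6)|(h>174))&(S>150)&(V>60)&(P[...,2]>.003)&(s["depth"]>0)
Q=P[red]; z=Q[:,2]; kt=Q[(z>.09)]; print(len(Q),np.percentile(z,[50,90,99]),len(kt),kt.mean(0))
top=kt[kt[:,2]>np.percentile(kt[:,2],99)-.005]; print(cv2.minAreaRect((top[:,:2]*1000).astype(np.float32)),top.mean(0))
st=env.state(); print(st["t"],st["ee_pos"],st["ee_rot"],st["joint_positions"])
E
```

```text
2161 [0.09697124 0.09998909 0.10091156] 1153 [0.43873432 0.19160896 0.09900902]
((440.28656005859375, 191.3800048828125), (29.347970962524414, 28.643054962158203), 79.13764190673828) [0.43944185 0.19149681 0.09933285]
2.2833 [0.43897147 0.19717496 0.21901543] [ 8.83022446e-02  9.96093242e-01  9.51888469e-04 -2.45905739e-04] [ 0.17452971  0.29570405  1.548191    0.00204186  1.29767822 -1.21998247]
```

View pics/w1.png

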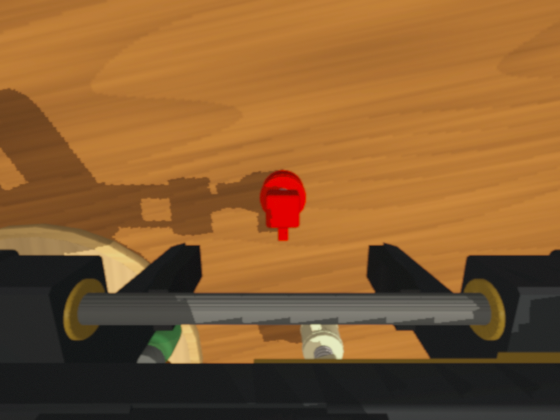

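The wrist view shows the red knob at (283,200) centred between the fingers, with the tab pointing down the picture (+x), as planned. The knob is at (0.440, 0.191), with its tab at -11°.

Emit:
{"name": "carry_out", "arguments": {"moves": "0 0 0.02 0 0 0; 0 0 0.05 0 0 0; 0 0 0.075 0 0 0; 0 0 0.09 0 0 0; 0 0 0.095 0 0 0"}}

```text
t: 2.7
ee_pos: [0.4378, 0.1913, 0.1225]
ee_rot: [0.096, 0.995, -0.001, -0.002]
wrist_force: [-0.3, -0.7, -1.0]
finger_gap: 0.088
```

```bash
python3 - <<'E'
from h import *
st=env.state(); print(st["t"],st["ee_pos"],st["ee_rot"],st["wrist_force"],st["qvel"].round(3))
q=st["ee_rot"];print(2*np.degrees(np.arctan2(q[1],q[0])))
E
```

```text
2.7 [0.43782826 0.19131478 0.12254212] [ 9.57933489e-02  9.95398820e-01 -5.58536028e-04 -2.12412906e-03] [-0.28959454 -0.69389791 -1.04188034] [-0.     0.05   0.025 -0.001 -0.113 -0.001]
169.006006168452
```

Emit:
{"name": "carry_out", "arguments": {"moves": "0 0 0.01 0 0 0; 0 0 0.022 0 0 0; -0.001 0 0.032 0 0 0; -0.001 0 0.038 0 0 0; -0.001 0 0.04 0 0 0"}}

```text
t: 3.12
ee_pos: [0.4399, 0.1913, 0.0845]
ee_rot: [0.096, 0.995, -0.0, -0.0]
wrist_force: [-0.5, 0.0, -0.6]
finger_gap: 0.0878
```

Emit:
{"name": "carry_out", "arguments": {"moves": "0 0 0 0 0 0; 0 0 0 0 0 0; 0 0 0 0 0 0; 0 0 0 0 0 0; 0 0 0 0 0 0", "claw": 0.02, "force": 20}}

```text
t: 3.53
ee_pos: [0.44, 0.1914, 0.0851]
ee_rot: [0.096, 0.995, 0.0, 0.0]
wrist_force: [-0.1, -0.1, 0.1]
finger_gap: 0.0566
```

Emit:
{"name": "carry_out", "arguments": {"moves": "0 0 0 0 0 0; 0 0 0 0 0 0; 0 0 0 0 0 0; 0 0 0 0 0 0; 0 0 0 0 0 0"}}

```text
t: 3.95
ee_pos: [0.4399, 0.1914, 0.0848]
ee_rot: [0.096, 0.995, 0.0, 0.0]
wrist_force: [0.4, 0.4, -0.1]
finger_gap: 0.0296
```

Emit:
{"name": "carry_out", "arguments": {"moves": "0 0 -0.005 0 0 0; 0 0 -0.015 0 0 0; 0 0 -0.035 0 0 0; 0 0 -0.055 0 0 0; 0 0 -0.075 0 0 0"}}

```text
t: 4.37
ee_pos: [0.4395, 0.1913, 0.1607]
ee_rot: [0.096, 0.995, -0.0, -0.0]
wrist_force: [0.3, 1.2, -2.4]
finger_gap: 0.0296
```

Emit:
{"name": "carry_out", "arguments": {"moves": "0 0 -0.02 0 0 0; 0 0 -0.04 0 0 0; 0 0 -0.055 0 0 0; 0 0 -0.06 0 0 0; 0 0 -0.06 0 0 0"}}

```text
t: 4.78
ee_pos: [0.44, 0.1914, 0.2206]
ee_rot: [0.096, 0.995, 0.0, 0.001]
wrist_force: [-0.6, -0.4, -2.1]
finger_gap: 0.0299
```

```bash
python3 - <<'E'
from h import *
from plan import *
st=env.state(); q=st["ee_rot"];y=2*np.degrees(np.arctan2(q[1],q[0]));print(st["ee_pos"],y,st["wrist_force"],st["finger_gap"])
plan(list(st["ee_pos"])+[y],[(.5168,-.1095,.22,-12.6)],wmax=6.2)
E
```

```text
[0.44000693 0.19137459 0.22063057] 169.01549723563767 [-0.61894981 -0.35653325 -2.1135515 ] 0.0298702888104129
-0.004 -0.009 0 0 0 0.106; -0.009 -0.019 0 0 0 0.211; -0.013 -0.028 0 0 0 0.317; -0.018 -0.037 0 0 0 0.423; -0.022 -0.047 0 0 0 0.528
-0.009 -0.006 0 0 0 0.106; -0.017 -0.011 0 0 0 0.212; -0.026 -0.017 0 0 0 0.317; -0.034 -0.023 0 0 0 0.423; -0.043 -0.029 0 0 0 0.529
-0.01 -0.001 0 0 0 0.105; -0.02 -0.002 0 0 0 0.211; -0.031 -0.002 0 0 0 0.317; -0.041 -0.003 0 0 0 0.422; -0.051 -0.004 0 0 0 0.528
-0.01 0.005 0 0 0 0.106; -0.019 0.009 0 0 0 0.211; -0.028 0.014 0 0 0 0.317; -0.037 0.018 0 0 0 0.423; -0.047 0.023 0 0 0 0.528
-0.005 0.009 0 0 0 0.106; -0.011 0.017 0 0 0 0.212; -0.017 0.026 0 0 0 0.317; -0.023 0.034 0.001 0 0 0.423; -0.028 0.043 0.001 0 0 0.528
-0.001 0.011 -0 0 0 0.106; -0.002 0.021 -0 0 0 0.212; -0.002 0.031 -0 0 0 0.317; -0.003 0.042 -0 0 0 0.423; -0.003 0.052 -0 0 0 0.529
end [  0.5172  -0.1095   0.2196 -12.6121]
```

Gripped and lifted (about 2 N down, gap 30 mm). Carrying and turning now.

Emit:
{"name": "carry_out", "arguments": {"moves": "-0.004 -0.009 0 0 0 0.106; -0.009 -0.019 0 0 0 0.211; -0.013 -0.028 0 0 0 0.317; -0.018 -0.037 0 0 0 0.423; -0.022 -0.047 0 0 0 0.528"}}

```text
t: 5.2
ee_pos: [0.4522, 0.1405, 0.2184]
ee_rot: [0.355, 0.935, -0.0, -0.001]
wrist_force: [-0.4, -0.4, -2.0]
finger_gap: 0.0296
```

Emit:
{"name": "carry_out", "arguments": {"moves": "-0.009 -0.006 0 0 0 0.106; -0.017 -0.011 0 0 0 0.212; -0.026 -0.017 0 0 0 0.317; -0.034 -0.023 0 0 0 0.423; -0.043 -0.029 0 0 0 0.529"}}

```text
t: 5.62
ee_pos: [0.4652, 0.0904, 0.2184]
ee_rot: [0.587, 0.81, -0.001, -0.001]
wrist_force: [1.1, -0.3, -1.5]
finger_gap: 0.0298
```

Emit:
{"name": "carry_out", "arguments": {"moves": "-0.01 -0.001 0 0 0 0.105; -0.02 -0.002 0 0 0 0.211; -0.031 -0.002 0 0 0 0.317; -0.041 -0.003 0 0 0 0.422; -0.051 -0.004 0 0 0 0.528"}}

```text
t: 6.03
ee_pos: [0.4777, 0.0407, 0.2184]
ee_rot: [0.778, 0.629, -0.001, -0.001]
wrist_force: [-0.2, 0.3, -2.0]
finger_gap: 0.0301
```

Emit:
{"name": "carry_out", "arguments": {"moves": "-0.01 0.005 0 0 0 0.106; -0.019 0.009 0 0 0 0.211; -0.028 0.014 0 0 0 0.317; -0.037 0.018 0 0 0 0.423; -0.047 0.023 0 0 0 0.528"}}

```text
t: 6.45
ee_pos: [0.4905, -0.0098, 0.2183]
ee_rot: [0.915, 0.404, -0.001, -0.001]
wrist_force: [0.3, 0.3, -2.4]
finger_gap: 0.0298
```

Emit:
{"name": "carry_out", "arguments": {"moves": "-0.005 0.009 0 0 0 0.106; -0.011 0.017 0 0 0 0.212; -0.017 0.026 0 0 0 0.317; -0.023 0.034 0.001 0 0 0.423; -0.028 0.043 0.001 0 0 0.528"}}

```text
t: 6.87
ee_pos: [0.5036, -0.0594, 0.2172]
ee_rot: [0.989, 0.151, -0.001, -0.001]
wrist_force: [1.2, 0.5, -2.5]
finger_gap: 0.0298
```

Emit:
{"name": "carry_out", "arguments": {"moves": "-0.001 0.011 0 0 0 0.106; -0.002 0.021 0 0 0 0.212; -0.002 0.031 0 0 0 0.317; -0.003 0.042 0 0 0 0.423; -0.003 0.052 0 0 0 0.529"}}

```text
t: 7.28
ee_pos: [0.5167, -0.11, 0.2172]
ee_rot: [0.994, -0.113, -0.001, -0.0]
wrist_force: [0.0, 0.2, -2.7]
finger_gap: 0.0299
```

Emit:
{"name": "carry_out", "arguments": {"moves": "0 0 0 0 0 0; 0 0 0.005 0 0 0; 0 0 0.01 0 0 0; 0 0 0.01 0 0 0; 0 0 0.01 0 0 0"}}

```text
t: 7.7
ee_pos: [0.5168, -0.1089, 0.2081]
ee_rot: [0.994, -0.109, -0.001, -0.0]
wrist_force: [-0.6, 0.1, -2.3]
finger_gap: 0.0299
```

```bash
python3 - <<'E'
from h import *
st=env.state(); q=st["ee_rot"];y=2*np.degrees(np.arctan2(q[1],q[0]));print(st["ee_pos"],y,q,st["wrist_force"],st["finger_gap"])
for n in("wrist","top","scene"):
    s=env.snapshot(n); np.savez(f"{n}2.npz",**s); cv2.imwrite(f"pics/{n}2.png",s["pixels"])
a=cv2.imread("pics/top2.png");b=cv2.imread("pics/scene2.png")
cv2.imwrite("pics/two2.png",cv2.hconcat([cv2.resize(a[150:330,270:470],(400,360)),cv2.resize(b[90:270,120:320],(400,360))]))
E
```

```text
[ 0.51677514 -0.10894077  0.20813896] -12.505674917158636 [ 9.94050693e-01 -1.08916076e-01 -6.65377828e-04 -2.55345056e-04] [-0.55534718  0.09265488 -2.30529175] 0.02989679234807963
```

View pics/wrist2.png

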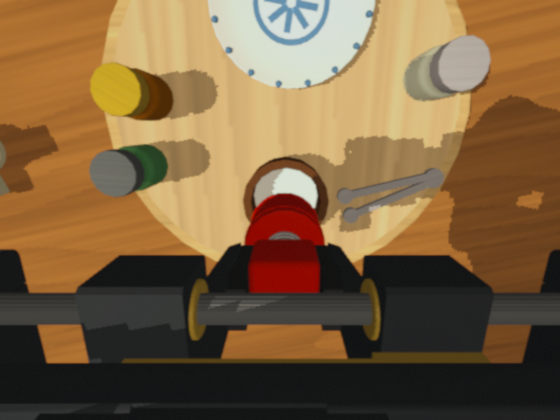

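View pics/two2.png

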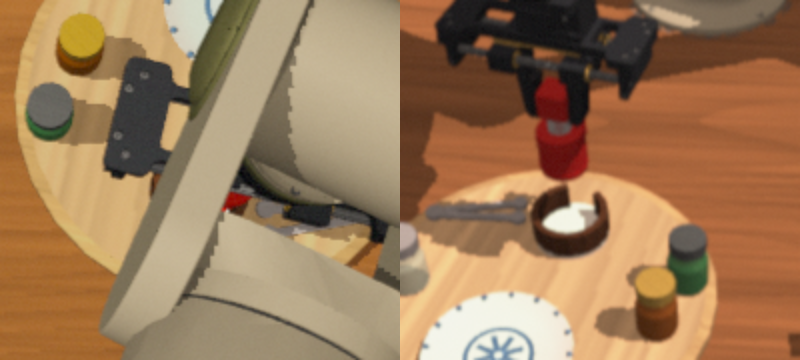

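The wrist view shows the stand's ring around (287,190), with the red barrel hanging in front of it at (285,225). The press is upright in the jaws. I'll refine the offset from the ring points.

```bash
python3 - <<'E'
from h import *
from scipy.optimize import least_squares
for n in("wrist","scene"):
    s=dict(np.load(f"{n}2.npz")); P=cloud(s); z=P[...,2]
    b=cv2.cvtColor(s["pixels"],cv2.COLOR_BGR2HSV); h,S,V=[b[...,i].astype(int) for i in range(3)]
    red=((h<6)|(h>174))&(S>150)
    near=np.hypot(P[...,0]-.517,P[...,1]+.1095)<.055
    W=P[near&~red&(z>.058)&(z<.066)]
    f=least_squares(lambda q:np.hypot(W[:,0]-q[0],W[:,1]-q[1])-.036,[.517,-.1095],loss="soft_l1",f_scale=.002)
    print(n,"ring",len(W),f.x,np.std(f.fun),np.median(W[:,2]))
    B=P[red&near&(z>.08)&(z<.165)]
    f=least_squares(lambda q:np.hypot(B[:,0]-q[0],B[:,1]-q[1])-.024,[.517,-.109],loss="soft_l1",f_scale=.002) 
    print(" barrel",len(B),f.x,B[:,2].min())
    W=B[B[:,2]<.165]; W=W[np.hypot(*(W[:,:2]-f.x).T)>.022]; 
    for lo,hi in((.12,.14),(.14,.16),(.16,.175)):
        C=W[(W[:,2]>lo)&(W[:,2]<hi)]
        if len(C)>15: print("  ",lo,len(C),least_squares(lambda q:np.hypot(C[:,0]-q[0],C[:,1]-q[1])-.024,f.x,loss="soft_l1",f_scale=.002).x)
E
```

```text
wrist ring 1383 [ 0.51829097 -0.11022877] 0.0023556716938304537 0.061458636895819305
 barrel 672 [ 0.51735385 -0.10903916] 0.13048297128094033
   0.12 208 [ 0.51731811 -0.10905973]
   0.14 398 [ 0.51728228 -0.10901978]
   0.16 66 [ 0.51789514 -0.10909625]
scene ring 306 [ 0.51916877 -0.10897413] 0.0028372996000023574 0.06077569494238137
 barrel 316 [ 0.51717699 -0.10871719] 0.12812994962556778
   0.12 96 [ 0.51726374 -0.10869595]
   0.14 165 [ 0.51730336 -0.10872142]
   0.16 39 [ 0.51735906 -0.10831318]
```

Emit:
{"name": "carry_out", "arguments": {"moves": "0.001 0 0.01 0 0 0; 0.001 0 0.025 0 0 0; 0.001 0 0.04 0 0 0; 0.001 0 0.05 0 0 0; 0.001 0 0.055 0 0 0"}}

```text
t: 8.27
ee_pos: [0.5175, -0.1095, 0.1519]
ee_rot: [0.994, -0.11, -0.001, -0.0]
wrist_force: [0.5, -0.1, -2.3]
finger_gap: 0.0296
```

Emit:
{"name": "carry_out", "arguments": {"moves": "0 0 0.005 0 0 0; 0 0 0.01 0 0 0; 0 0 0.015 0 0 0; 0 0 0.02 0 0 0; 0 0 0.023 0 0 0"}}

```text
t: 8.68
ee_pos: [0.518, -0.1097, 0.1303]
ee_rot: [0.994, -0.11, -0.0, -0.0]
wrist_force: [-1.4, -0.9, -1.9]
finger_gap: 0.0299
```

Emit:
{"name": "carry_out", "arguments": {"moves": "0 0 0.002 0 0 0; 0 0 0.004 0 0 0; 0 0 0.006 0 0 0; 0 0 0.008 0 0 0; 0 0 0.009 0 0 0"}}

```text
t: 9.1
ee_pos: [0.5181, -0.1098, 0.1216]
ee_rot: [0.994, -0.11, -0.0, -0.0]
wrist_force: [-0.4, 0.3, -2.4]
finger_gap: 0.0299
```

No contact with the wall. I'm lowering in small steps until it touches the floor.

Emit:
{"name": "carry_out", "arguments": {"moves": "0 0 0.001 0 0 0; 0 0 0.002 0 0 0; 0 0 0.003 0 0 0; 0 0 0.003 0 0 0; 0 0 0.003 0 0 0"}}

```text
t: 9.52
ee_pos: [0.5181, -0.1098, 0.1188]
ee_rot: [0.994, -0.11, -0.0, -0.0]
wrist_force: [0.5, 0.1, -2.4]
finger_gap: 0.0298
```

Emit:
{"name": "carry_out", "arguments": {"moves": "0 0 0.001 0 0 0; 0 0 0.001 0 0 0; 0 0 0.001 0 0 0; 0 0 0.001 0 0 0; 0 0 0.001 0 0 0"}}

```text
t: 9.93
ee_pos: [0.5181, -0.1098, 0.1178]
ee_rot: [0.994, -0.11, 0.0, -0.0]
wrist_force: [-0.9, -0.2, -1.8]
finger_gap: 0.0296
```

Emit:
{"name": "carry_out", "arguments": {"moves": "0 0 0.0005 0 0 0; 0 0 0.001 0 0 0; 0 0 0.001 0 0 0; 0 0 0.001 0 0 0; 0 0 0.001 0 0 0"}}

```text
t: 10.35
ee_pos: [0.5181, -0.1098, 0.1168]
ee_rot: [0.994, -0.11, 0.0, 0.0]
wrist_force: [-0.5, -0.6, -2.1]
finger_gap: 0.0301
```

Emit:
{"name": "carry_out", "arguments": {"moves": "0 0 0.0005 0 0 0; 0 0 0.0005 0 0 0; 0 0 0.0005 0 0 0; 0 0 0.0005 0 0 0; 0 0 0.0005 0 0 0"}}

```text
t: 10.77
ee_pos: [0.5182, -0.1099, 0.1167]
ee_rot: [0.994, -0.11, 0.0, 0.0]
wrist_force: [-1.4, 0.1, 5.6]
finger_gap: 0.03
```

The press touched the floor at z = 0.1167 (expected about 0.117). I'll look before letting go.

```bash
python3 - <<'E'
from h import *
W=env.snapshot("wrist")["pixels"];b=env.snapshot("scene")["pixels"]
cv2.imwrite("pics/two3.png",cv2.hconcat([cv2.resize(W[100:360,150:410],(400,400)),cv2.resize(b[120:270,120:270],(400,400))]))
st=env.state();print(st["wrist_force"],st["moment"])
E
```

```text
[-2.58354898 -0.35824923  5.92781895] [0.04275633 0.33718524 0.00533956]
```

View pics/two3.png

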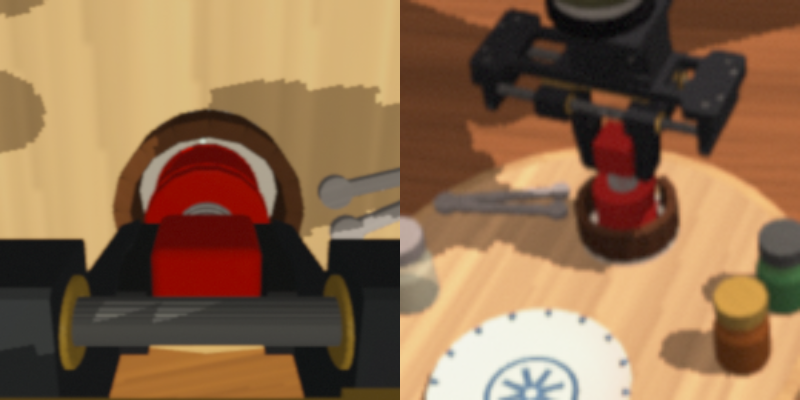

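The press is centred in the ring and down. Letting go now.

Emit:
{"name": "carry_out", "arguments": {"moves": "0 0 0 0 0 0; 0 0 0 0 0 0; 0 0 0 0 0 0; 0 0 0 0 0 0; 0 0 0 0 0 0", "claw": 0.06}}

```text
t: 11.28
ee_pos: [0.5181, -0.1098, 0.1161]
ee_rot: [0.994, -0.11, -0.0, -0.0]
wrist_force: [-0.2, -0.1, 0.3]
finger_gap: 0.0596
```

Emit:
{"name": "carry_out", "arguments": {"moves": "0 0 -0.005 0 0 0; 0 0 -0.015 0 0 0; 0 0 -0.03 0 0 0; 0 0 -0.05 0 0 0; 0 0 -0.07 0 0 0"}}

```text
t: 11.7
ee_pos: [0.5179, -0.1097, 0.1872]
ee_rot: [0.994, -0.11, -0.0, -0.0]
wrist_force: [0.2, -0.0, 0.0]
finger_gap: 0.0604
```

```bash
python3 - <<'E'
from plan import *
plan([.518,-.110,.187,-12.5],[(.505,-.10,.26,-12.5),(.33,-.35,.27,-12.5)])
E
```

```text
-0.005 -0.002 -0.024 0 0 -0; -0.01 -0.005 -0.049 0 0 -0; -0.015 -0.007 -0.073 0 0 -0; -0.028 0.024 -0.074 0 0 -0; -0.041 0.056 -0.075 0 0 -0
-0.013 0.031 -0.001 0 0 -0; -0.026 0.062 -0.002 0 0 -0; -0.039 0.094 -0.004 0 0 -0; -0.052 0.125 -0.005 0 0 -0; -0.065 0.156 -0.006 0 0 -0
-0.013 0.032 -0.001 0 0 -0; -0.026 0.063 -0.002 0 0 -0; -0.026 0.063 -0.002 0 0 -0; -0.026 0.063 -0.002 0 0 -0; -0.026 0.063 -0.002 0 0 -0
end [  0.3296  -0.3499   0.27   -12.5   ]
```

Emit:
{"name": "carry_out", "arguments": {"moves": "-0.005 -0.002 -0.024 0 0 0; -0.01 -0.005 -0.049 0 0 0; -0.015 -0.007 -0.073 0 0 0; -0.028 0.024 -0.074 0 0 0; -0.041 0.056 -0.075 0 0 0"}}

```text
t: 12.12
ee_pos: [0.4658, -0.1551, 0.263]
ee_rot: [0.994, -0.108, 0.002, 0.001]
wrist_force: [0.4, -0.9, -0.3]
finger_gap: 0.0598
```

Emit:
{"name": "carry_out", "arguments": {"moves": "-0.013 0.031 -0.001 0 0 0; -0.026 0.062 -0.002 0 0 0; -0.039 0.094 -0.004 0 0 0; -0.052 0.125 -0.005 0 0 0; -0.065 0.156 -0.006 0 0 0"}}

```text
t: 12.53
ee_pos: [0.3671, -0.2946, 0.2678]
ee_rot: [0.994, -0.11, 0.0, 0.0]
wrist_force: [1.0, -0.6, 0.6]
finger_gap: 0.0599
```

Emit:
{"name": "carry_out", "arguments": {"moves": "-0.013 0.032 -0.001 0 0 0; -0.026 0.063 -0.002 0 0 0; -0.026 0.063 -0.002 0 0 0; -0.026 0.063 -0.002 0 0 0; -0.026 0.063 -0.002 0 0 0"}}

```text
t: 12.95
ee_pos: [0.3293, -0.3489, 0.2694]
ee_rot: [0.994, -0.11, 0.0, -0.0]
wrist_force: [0.3, 1.1, -0.1]
finger_gap: 0.0602
```

```bash
python3 - <<'E'
from h import *
im=[]
for n in("top","scene"):
    s=env.snapshot(n); P=cloud(s); p=s["pixels"]; z=P[...,2]
    b=cv2.cvtColor(p,cv2.COLOR_BGR2HSV); h,S,V=[b[...,i].astype(int) for i in range(3)]
    near=np.hypot(P[...,0]-.517,P[...,1]+.1095)<.06
    red=((h<6)|(h>174))&(S>180)&(V>60)&near
    Q=P[red]; k=Q[Q[:,2]>.122]; print(n,"top z",np.percentile(Q[:,2],97),"knob",k.mean(0),cv2.minAreaRect((k[:,:2]*1000).astype(np.float32)))
    r=Q[Q[:,2]<.072,:2]-k[:,:2].mean(0); r=r[np.hypot(*r.T)>.034]
    if len(r): print("tab",len(r),np.degrees(np.arctan2(*r.mean(0)[::-1])))
    # susan turn: compare to initial image away from arm
    im.append(cv2.resize(p[190:300,310:440] if n=="top" else p[130:240,140:270],(390,330)))
    s0=np.load(f"{n}0.npz"); print("plate diff",[np.abs(p[a:b_,c:d].astype(int)-s0["pixels"][a:b_,c:d]).mean().round(2) for a,b_,c,d in([(115,190,350,435),(150,210,170,215)] if n=="top" else [(235,300,125,210),(225,275,340,375)])])
cv2.imwrite("pics/end.png",cv2.hconcat(im))
st=env.state();print(st["t"],st["ee_pos"],st["wrist_force"])
E
```

```text
top top z 0.1333580786634534 knob [ 0.51516036 -0.10929477  0.13119518] ((515.596923828125, -109.86354064941406), (29.816926956176758, 29.868247985839844), 77.91571044921875)
tab 65 167.525788852684
plate diff [np.float64(1.13), np.float64(1.99)]
scene top z 0.13198892588167147 knob [ 0.52264193 -0.10770793  0.1294894 ] ((519.94189453125, -108.53741455078125), (30.5999813079834, 32.520530700683594), 76.81619262695312)
tab 28 165.03027321352926
plate diff [np.float64(2.17), np.float64(1.94)]
13.05 [ 0.32974971 -0.34837811  0.26942699] [ 0.7206089   0.4494005  -0.35334463]
```

View pics/end.png

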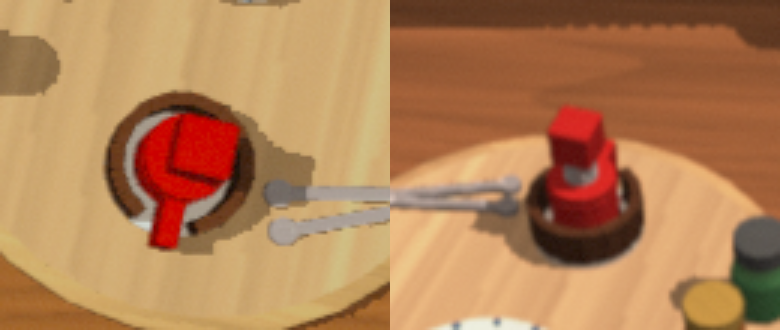

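The press stands upright inside the ring with its tab in the gap. Its top is at z ≈ 0.132, as it should be when seated. The plate and ivory press haven't moved.

```bash
python3 -c "
from bench import env
print(env.hand_in())"
```

```text
the job is handed in; nothing more can be done
None
```

The red press is back in the wooden stand, and I handed the job in at about 13 s. I gripped it by the knob, lifted it and turned it about 180° on the way. I then lowered it upright until it touched the floor (TCP z 0.117 m, about 6 N), let go, and backed the arm away.

**Last checks, after release:**
- **Seating:** the press is upright and centred, with its top at z ≈ 0.132 m, as expected when fully home.
- **Tab:** it points to 165–167.5°, and the gap is at about 167.4°.
- **Left alone:** the plate on the lazy Susan and the ivory press look the same as at the start in both the top and scene pictures.
- **Robot:** it is clear of everything, and the wrist force is about zero.

**Disagreements:** the top and scene cameras differed by about 5 mm in absolute x. I used their mean, which the wrist camera confirmed to within 2 mm. A small sideways force of 2.6 N showed at contact and was gone after release.

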